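# Set a blank depth selector by clicks and bottom its plunger

### The job

Set the blue height-setting gauge on the bench to three clicks: turn its blank black knob gently anticlockwise (seen from above) all the way until it bears on its end stop, without forcing it, then clockwise by exactly three clicks. Then push the red-headed plunger gently but firmly down until it rests on the step so chosen, and leave it there. Leave the other things on the bench where they are.

Things in the scene. Friction and masses are not known exactly. Their poses are not given: they have to be found in the camera images.
- gauge: Height-setting gauge, fixed to the bench: blue box 92 x 184 x 70 mm (x, y, z) on a foot 112 x 204 x 9 mm. Origin at the middle of its underside. Knob axis 45 mm toward its +y from the middle, plunger axis 45 mm toward its -y, both vertical, 90 mm apart.
- knob_grip (a point): On the axis of the blank round black knurled knob: 20 mm above the blue box (15 mm above the 50 mm collar round the knob's foot), 12 mm below the knob's top. Knob 41 mm in diameter, straight side from 14 mm below to 12 mm above this point. The point is fixed to the housing: the knob's angle is not measured. Gripped with 20 N it turns through its clicks and slips at the stop.
- end_stop: Hidden solid anticlockwise end stop of the knob (origin on its axis, at the bench top), 24 mm off that axis; it bears 50 N (1.2 N m on the knob). Seven click positions 24 degrees apart, the first at this end; the knob stops 6 degrees beyond first and last. A click takes 0.1 to 0.2 N m; let go between two, the knob falls into the nearer. It starts in the fifth, sixth or seventh.
- plunger (a joint): Depth of the plunger below its top position, m (0 up, grows downward). Sliding friction of about 4 N keeps it where it is left; it starts 0 to 3 mm down. With the knob in its first position it bottoms at 27 to 28 mm; every click clockwise makes that 3 mm less. Bottoming needs 10 to 20 N, no more.
- plunger_top (a point): Middle of the flat top of the plunger's red mushroom head (28 mm diameter, 12 mm high, on a 10 mm vertical stem); 118 mm above the bench when the plunger is fully up. Moves with the plunger, straight down.
- plunger_foot: Foot of the plunger, hidden in the housing, that lands on the selected step, which bears 45 N (origin on the plunger's axis, 118 mm below the plunger top); fixed to the plunger.
- bearing_center (a point): Centre of a loose ball bearing, 35 mm diameter, 11 mm high, lying on the bench. Bystander.
- hub_center (a point): Centre of a loose steel pulley hub, 64 mm diameter, 28 mm high, on the bench. Bystander.
- plug_center (a point): Centre of a loose plug gauge standing upright, 24 mm diameter, 105 mm high. Bystander.

How it is judged:
By the outcome, as a careful person would: the job done as asked, in the order asked, and still so for the second after the job is handed in, with the robot touching nothing.
It also fails if it takes over 72 s, if anything falls off the work surface, if the arm or the gripper's body presses on something with over 40 N, if the wrist force passes 120 N, or if a joint passes its speed limit or range.

### The arm

A 6-joint arm with a two-finger parallel gripper is mounted at the origin on a cart in front of the work surface, level with it; the furniture and walls round the work are solid. World frame = base frame: x ahead of the robot, y to its left, z up, the work surface at z = 0. Lengths are in mm, angles in degrees, forces in N, time in s.
With the tool pointing down it reaches from about 300 to 850 mm from the base axis. Payload 4.2 kg.
Tool frame: the origin (TCP) lies between the finger pads; the fingertips stand 19 mm ahead of it and the grasp point (between the pads) is the TCP (env.tips_ahead is the distance from the TCP to the fingertips, in mm); z points along the fingers, y is the direction in which the jaws open and shut (so a half turn about z gives the same grasp; the last joint's range is limited). The gripper opens to 91 mm and grips with 3 to 60 N. Pads are 32 mm wide; open, the fingers measure 118 mm over their backs; the gripper's body (76 mm by 178 mm) begins 60 mm behind the grasp point.
Start: joints at [66.807, 18.312, 89.639, -0, 72.044, -1.146], TCP at [215.843, 532.966, 232.976] pointing down, gripper open.
Joint ranges: [-177.97, 177.97], [-48.28, 115.42], [12.27, 149.76], [-77.06, 257.06], [2.81, 150.46], [-146.56, 146.56]. Speed limits (degrees/s): [147.25, 147.25, 180, 180, 180, 180].

### API

Orientations are given as [roll, pitch, yaw] about the fixed x, y, z axes, in that order (R = Rz(yaw) Ry(pitch) Rx(roll)).
In Python, from workcell import telemetry, viewer, job_done, env gives the robot as it stands. The module is installed in compiled form; this text tells all that it offers.
- The arm moves only by the shell command python3 -m jog 'ROWS' [FORCE]. ROWS is JSON, a list of rows, each a list of 3 entries, a list of its own where there are three numbers: the shift along the tool's x, y, z in cm, then the turn about the tool's z in degrees, then the opening, from 0 (shut) to 1 (fully open). A call has 1 to 10 rows; each row shifts and turns the pose as measured when the row begins, along the tool's axes as they then stand; what a row does not reach is not made up. A row lasts 1/8 s, in which the tool goes at most 62.5 mm and 10.7 degrees, less where a joint would pass 70% of its speed; a pose out of reach is approached as far as the arm can. A call is refused whole if a number of a shift passes 6.25 or a number of a turn 10.7, either way. A call with a gripper value outside its range is refused whole. The fingers move at their own pace and stop on an object; FORCE is the grip in N (left out, the last holds). Time passes only in rows, so rows that do not move let the fingers close. It gives the time, the measured TCP pose, the force and the opening at its end, in the units of the state.
- telemetry.state(): the state, without advancing time (a new reading comes with each control period).
- viewer.grab_frame(name): name is "scene" or "top"; returns a dict with "color" (420x560x3 uint8, red, green, blue), "K" (3x3 intrinsics, pixels), "rvec" (rotation vector, rad) and "tvec" (3), from world to camera coordinates, as OpenCV has them. Camera axes: x right, y down, z forward; pixel columns grow to the right and rows downward; lengths in mm; the calibration is good to about 2 mm. A picture is of the moment at which its call begins. There is no depth.
- job_done(): hands the job in, once; it reports no verdict.
The state is a dict: "time_s": time; "qpos": joint angles; "qvel": joint speeds; "effort": joint torques, N m; "ee_pos": TCP position; "ee_rot": TCP orientation; "force": force on the tool from outside, world axes, zero at the start; "torque": the same for the moment, N m; "gripper_width": finger opening in mm.
Only numpy, scipy, OpenCV 4.12 (cv2) and the standard library are available. Lean on these libraries where they do the work, as an engineer would, in place of code of your own. Each camera call takes 0.05 s, during which the arm holds its last target. There are 200 camera calls.

## Working session

There is one attempt and no reset: what is moved stays moved. The work goes in short steps, Python scripts to look and compute and a shell command to move; the robot and the scene stay as the last step left them, time stands still between calls to the robot, and variables do not carry over. Pictures are saved under pics/ and viewed, about 8 in all and at most 12, crops included, and the job is handed in when it is done.

```bash
mkdir -p pics; cat > h.py <<'E'
import numpy as np, cv2
from workcell import telemetry, viewer, job_done, env
def grab(n,f):
    d=viewer.grab_frame(n); cv2.imwrite(f,d["color"][:,:,::-1]); return d
def ray(d,u,v,z):
    R,_=cv2.Rodrigues(np.array(d["rvec"],float)); t=np.array(d["tvec"],float).ravel()
    c=-R.T@t; r=R.T@np.linalg.inv(np.array(d["K"]))@np.array([u,v,1.]); return c+r*(z-c[2])/r[2]
def proj(d,P): return cv2.projectPoints(np.array(P,float).reshape(-1,3),np.array(d["rvec"],float),np.array(d["tvec"],float),np.array(d["K"],float),None)[0].reshape(-1,2)
E
python3 - <<'E'
from h import *
import pickle
ds={}
for n in("top","scene"): ds[n]=grab(n,f"pics/{n}0.png")
pickle.dump(ds,open("d0.pkl","wb")); print(telemetry.state())
a=np.hstack([ds["top"]["color"],ds["scene"]["color"]])
E
```

```text
{'time_s': 0.1, 'qpos': array([ 6.68056833e+01,  1.83487616e+01,  8.96966560e+01, -1.04358976e-03,
        7.20453846e+01, -1.14712362e+00]), 'qvel': array([ 0.03751151, -0.08458391, -0.11796975,  0.10994903, -0.05752569,
       -0.04096149]), 'effort': array([-6.72644128e-04, -4.13336241e+01, -2.32510400e+01,  7.28848530e-02,
        4.21275117e-02, -4.45685498e-05]), 'ee_pos': array([215.69354474, 532.5735892 , 232.21518769]), 'ee_rot': array([-1.79909196e+02, -8.25776705e-04,  1.57953129e+02]), 'force': array([-0.09978121, -0.68463813, -0.16931907]), 'torque': array([-0.00370207, -0.01337613, -0.00064358]), 'gripper_width': 91.38089532746443}
```

View pics/top0.png

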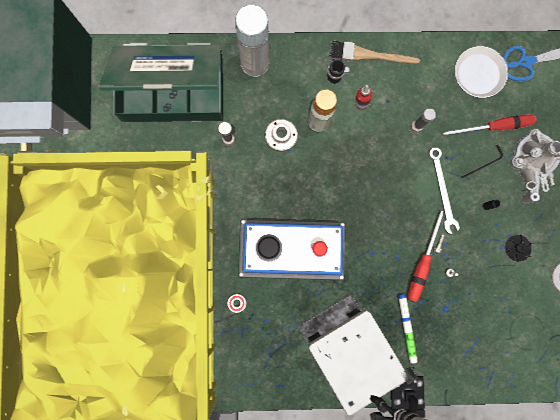

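View pics/scene0.png

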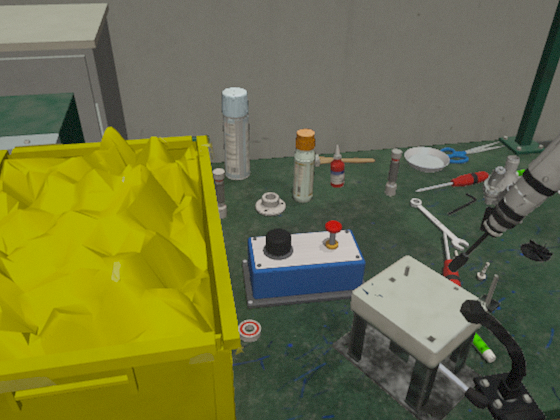

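The top view shows the gauge, with the knob at about (268,247) and the plunger at (319,248). A white-topped stand is at (355,360). The scene view shows the knob at (278,241), the red head at (333,226) and an arm at upper right. Next I triangulate and check the frames.

```bash
python3 - <<'E'
from h import *
import pickle
ds=pickle.load(open("d0.pkl","rb"))
for n,d in ds.items():
    R,_=cv2.Rodrigues(np.array(d["rvec"],float)); print(n,(-R.T@np.array(d["tvec"]).ravel()).round(), "tcp",proj(d,[215.7,532.6,232]),"base",proj(d,[[0,0,0],[400,0,0],[400,400,0]]))
d=ds["top"]; im=d["color"].astype(int)
hsv=cv2.cvtColor(d["color"],cv2.COLOR_RGB2HSV)
c=cv2.resize(d["color"][205:320,215:365],None,fx=5,fy=5,interpolation=cv2.INTER_CUBIC)
s=cv2.resize(ds["scene"]["color"][210:310,235:375],None,fx=5,fy=5,interpolation=cv2.INTER_CUBIC)
cv2.imwrite("pics/c1.png",c[:,:,::-1]);cv2.imwrite("pics/c2.png",s[:,:,::-1])
E
```

```text
top [ 472. -296. 1070.] tcp [[-303.11929211  454.01613906]] base [[115.29764451 522.07255919]
 [117.40948531 303.4988302 ]
 [-94.88961222 308.40079878]]
scene [-123. -165.  590.] tcp [[-785.64719148  454.23408328]] base [[  42.79246383  738.28661733]
 [  94.0229502   352.26739674]
 [-223.62087082  397.57158207]]
```

View pics/c1.png

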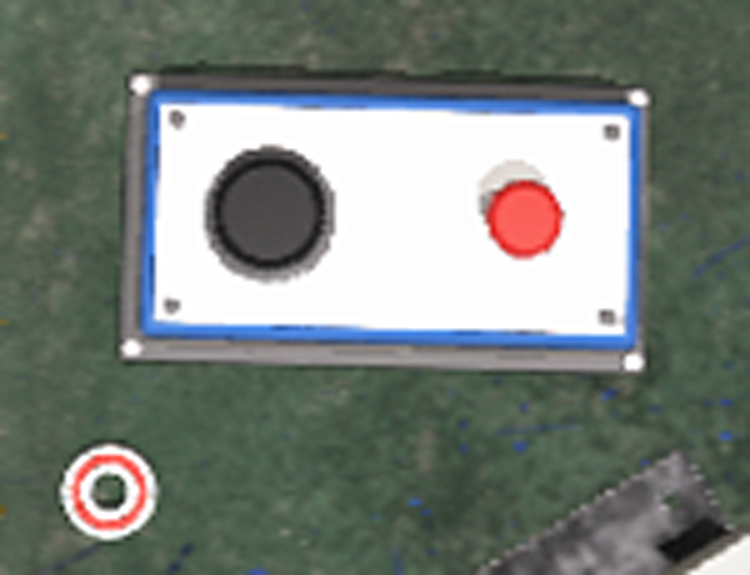

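View pics/c2.png

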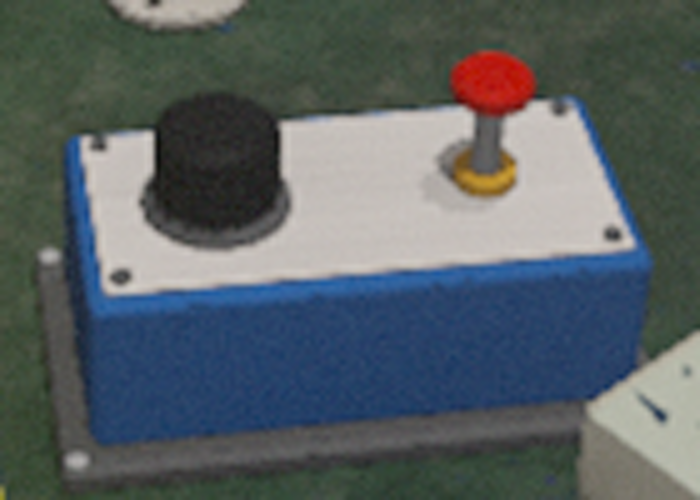

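The top crop gives the knob top at about (269,247.4) and the head top at (320,248.6) in full-frame pixels. The scene crop gives the knob top at (278.6,234) and the head top at (333.6,225.4). The bearing is at lower left and the stand at lower right.

```bash
python3 - <<'E'
from h import *
import pickle
ds=pickle.load(open("d0.pkl","rb"));T,S=ds["top"],ds["scene"]
def tri(a,b):
    P=[np.array(d["K"])@np.c_[cv2.Rodrigues(np.array(d["rvec"],float))[0],np.array(d["tvec"],float).ravel()] for d in(T,S)]
    X=cv2.triangulatePoints(P[0],P[1],np.array(a,float).reshape(2,1),np.array(b,float).reshape(2,1)); X=(X[:3]/X[3]).ravel()
    return X.round(1),(proj(T,X)-a).round(1),(proj(S,X)-b).round(1)
c=lambda u,v:(u/5+215-.4,v/5+205-.4)
s=lambda u,v:(u/5+235-.4,v/5+210-.4)
print("knobtop",tri(c(270,212),s(218,116)))
print("head",tri(c(525,218),s(493,78)))
print("box scr",tri(c(177,119),s(98,144)),tri(c(612,132),s(559,106)),tri(c(172,305),s(121,276)),tri(c(607,317),s(613,234)))
F=[ray(T,*c(*p),9)[:2] for p in((141,85),(638,98),(131,348),(633,363))]
print("foot",np.round(F,1),np.mean(F,0))
for z in(70,79): 
  print(z,[ray(T,*c(*p),z)[:2].round(1) for p in((152,92),(638,105),(143,333),(633,347))])
print("knob z102/111",ray(T,*c(270,212),102).round(1),ray(T,*c(270,212),111).round(1),"head z117",ray(T,*c(525,218),117).round(1))
print("stand?",tri((305,327),(353,297)),tri((368,311),(408,262)),tri((405,378),(482,303)))
print("bin corner", tri((20,154),(0,150)),tri((207,154),(207,140)))
E
```

```text
knobtop (array([ 499.7, -292.7,  105.2]), array([[-0.2, -0. ]]), array([[0.2, 0. ]]))
head (array([ 495.6, -382.5,  111.7]), array([[-0.1, -0. ]]), array([[ 0.1, -0. ]]))
box scr (array([ 535.4, -258.9,   71. ]), array([[-0.2, -0. ]]), array([[0.3, 0. ]])) (array([ 527.6, -418.9,   71.7]), array([[-0.2, -0. ]]), array([[ 0.2, -0. ]])) (array([ 467.7, -256. ,   70.6]), array([[-0.3, -0.1]]), array([[0.5, 0. ]])) (array([ 459.8, -415.6,   70.5]), array([[0., 0.]]), array([[-0.1,  0. ]]))
foot [[ 552.8 -243.3]
 [ 544.1 -437.5]
 [ 451.1 -238.1]
 [ 441.1 -432.4]] [ 497.28411995 -337.83167572]
70 [array([ 545.5, -250.3]), array([ 537.4, -429.3]), array([ 457.6, -245.9]), array([ 448.7, -424.8])]
79 [array([ 544.9, -250.7]), array([ 536.8, -428.1]), array([ 457.8, -246.3]), array([ 448.9, -423.6])]
knob z102/111 [ 499.8 -293.   102. ] [ 499.5 -293.   111. ] head z117 [ 495.5 -382.2  117. ]
stand? (array([ 355.1, -362.5,   90.5]), array([[4.3, 1.2]]), array([[-6.6, -0.1]])) (array([ 384.8, -464. ,  114.5]), array([[0.1, 0. ]]), array([[-0.1,  0. ]])) (array([ 273.8, -518.4,  130.7]), array([[-0.9, -0.4]]), array([[ 1.6, -0.2]]))
bin corner (array([650.3, 112. , 208.1]), array([[-9.2,  1. ]]), array([[10.4,  1.7]])) (array([ 648. , -197. ,  204.4]), array([[-0., -0.]]), array([[0., 0.]]))
```

```bash
python3 -m jog '[[[0,0,-5],0,1],[[0,0,-5],0,1],[[0,-3,-3],0,1],[[0,-5,0],0,1],[[0,-5,0],0,1],[[0,-2,0],0,1]]'; python3 - <<'E'
from h import *
import pickle
T=pickle.load(open("d0.pkl","rb"))["top"]
for z in(180,205): print([ray(T,u,v,z)[:2].round() for u,v in((212,155),(213,280),(213,350))])
for z in(0,200,400): print("cab",ray(T,92,130,z).round(),ray(T,60,137,z).round())
s=telemetry.state();p=s["ee_pos"];print(p,np.hypot(*p[:2]),s["ee_rot"],s["qpos"].round())
E
```

```text
time_s: 0.85
ee_pos: [158.0, 390.2, 363.3]
ee_rot: [-179.5, -0.0, 158.0]
force: [0.3, 0.4, -0.1]
gripper_width: 91.2
[array([ 651., -202.]), array([ 446., -203.]), array([ 335., -202.])]
[array([ 646., -205.]), array([ 447., -205.]), array([ 339., -204.])]
cab [741.  53.   0.] [728. 116.   0.]
cab [691. -12. 200.] [680.  39. 200.]
cab [641. -77. 400.] [632. -38. 400.]
[158.02716822 390.16460743 363.32274545] 420.9524994378836 [-1.79450495e+02 -6.66160560e-03  1.57954264e+02] [66.  1. 93. -0. 87. -2.]
```

```bash
python3 -m jog '[[[-5.1,-0.3,0],7,1],[[-5.1,-0.3,0],7,1],[[-5.1,-0.3,0],7,1],[[-5.1,-0.3,0],7,1],[[-5.1,-0.3,0],7,1],[[-5.1,-0.3,0],7,1],[[-5.1,-0.3,0],7,1]]'; python3 -m jog '[[[-5.1,-0.3,0],7,1],[[-5.1,-0.3,0],7,1],[[-5.1,-0.3,0],7,1],[[-5.1,-0.3,0],7,1],[[-5.1,-0.3,0],7,1],[[-5.1,-0.3,0],7,1],[[-5.1,-0.3,0],7,1]]'
cat >> h.py <<'E'
def to(x,y,z):
    from scipy.spatial.transform import Rotation as Ro
    s=telemetry.state();R=Ro.from_euler("xyz",s["ee_rot"],degrees=True)
    print("t",round(s["time_s"],2),"pos",s["ee_pos"].round(1),"rot",s["ee_rot"].round(1),"q",s["qpos"].round(),"F",s["force"].round(1),"Tz",s["torque"].round(2),"w",round(s["gripper_width"],1))
    print("tool shift cm",(R.inv().apply(np.array([x,y,z])-s["ee_pos"])/10).round(2))
E
python3 -c "
from h import *;to(499.5,-292.9,200)"
```

```text
time_s: 1.72
ee_pos: [398.9, 130.1, 362.5]
ee_rot: [-179.5, 0.4, 107.9]
force: [1.1, -0.1, -0.1]
gripper_width: 91.5
time_s: 2.6
ee_pos: [354.1, -225.2, 362.5]
ee_rot: [-179.7, 0.7, 57.2]
force: [0.5, -0.2, -0.4]
gripper_width: 90.9
t 2.6 pos [ 354.1 -225.2  362.5] rot [-179.7    0.7   57.2] q [-33.   1.  93.  -1.  86.  -1.] F [ 0.5 -0.2 -0.4] Tz [-0.12  0.1   0.03] w 90.9
tool shift cm [ 2.38 15.96 16.15]
```

```bash
python3 -m jog '[[[0.8,5.3,0],0,1],[[0.8,5.3,0],0,1],[[0.8,5.3,0],0,1],[[0,0,0],-5,1],[[0,0,5],0,1],[[0,0,5],0,1],[[0,0,4],0,1],[[0,0,0],0,1]]'
python3 - <<'E'
from h import *
to(499.5,-292.9,98)
d=grab("top","pics/t3.png");e=grab("scene","pics/s3.png")
cv2.imwrite("pics/m3.png",np.hstack([d["color"][120:400,180:480],e["color"][100:380,160:480]])[:,:,::-1])
E
```

```text
time_s: 3.6
ee_pos: [499.3, -299.9, 213.6]
ee_rot: [-179.4, 0.7, 61.7]
force: [0.9, -0.0, -0.3]
gripper_width: 90.9
t 3.6 pos [ 499.3 -299.9  213.6] rot [-179.4    0.7   61.7] q [-32.  20.  90.  -1.  71.  -3.] F [ 0.9 -0.  -0.3] Tz [-0.06  0.1  -0.06] w 90.9
tool shift cm [ 0.77 -0.19 11.56]
```

View pics/m3.png

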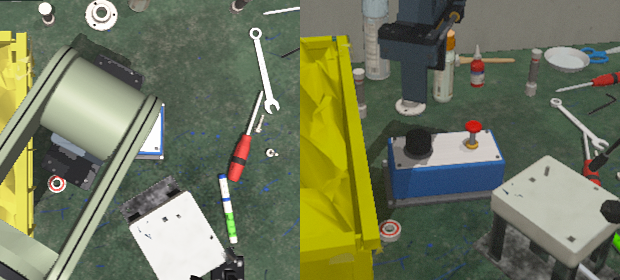

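The picture shows the open gripper above the knob, with its long side running roughly along x and clear of the yellow bin. I'll descend now.

```bash
python3 -m jog '[[[0.8,-0.2,0],0,1],[[0,0,4],0,1],[[0,0,4],0,1],[[0,0,1.5],0,1],[[0,0,0],0,1]]' ; python3 -c "
from h import *;to(499.5,-292.9,98)"
```

```text
time_s: 4.32
ee_pos: [510.3, -296.0, 131.6]
ee_rot: [178.9, 0.7, 61.7]
force: [-0.2, -0.2, 0.5]
gripper_width: 90.9
t 4.33 pos [ 510.3 -296.   131.6] rot [178.9   0.7  61.7] q [-31.  24.  97.  -1.  58.  -2.] F [-0.2 -0.2  0.5] Tz [-0.07  0.1   0.  ] w 90.9
tool shift cm [-0.19 -1.17  3.34]
```

```bash
python3 -m jog '[[[-0.2,-1.1,0],0,1],[[0,0,0],0,1],[[0,0,1.5],0,1],[[0,0,0],0,1],[[0,0,1],0,1],[[0,0,0],0,1]]' ; python3 -c "
from h import *;to(499.5,-292.9,98)"
```

```text
time_s: 5.08
ee_pos: [501.4, -294.1, 109.0]
ee_rot: [178.5, 0.8, 61.7]
force: [0.0, 0.2, 0.2]
gripper_width: 91.2
t 5.08 pos [ 501.4 -294.1  109. ] rot [178.5   0.8  61.7] q [-31.  24. 100.  -1.  54.  -2.] F [0.  0.2 0.2] Tz [-0.04  0.1  -0.04] w 91.2
tool shift cm [ 0.03 -0.25  1.09]
```

```bash
python3 -m jog '[[[0,-0.2,0.6],0,1],[[0,0,0.2],0,1],[[0,0,0],0,1]]' ; python3 -c "
from h import *;to(499.5,-292.9,98)"
```

```text
time_s: 5.45
ee_pos: [499.7, -293.3, 100.1]
ee_rot: [178.5, 0.8, 61.7]
force: [-0.2, 0.5, 0.8]
gripper_width: 91.1
t 5.45 pos [ 499.7 -293.3  100.1] rot [178.5   0.8  61.7] q [-31.  25. 101.  -1.  53.  -2.] F [-0.2  0.5  0.8] Tz [-0.1   0.14 -0.03] w 91.1
tool shift cm [ 0.03 -0.05  0.21]
```

Good. Close with 20 N.

```bash
python3 -m jog '[[[0,0,0.1],0,0],[[0,0,0],0,0],[[0,0,0],0,0],[[0,0,0],0,0],[[0,0,0],0,0]]' 20 ; python3 -c "
from h import *;to(499.5,-292.9,99)"
```

```text
time_s: 6.08
ee_pos: [499.2, -293.1, 99.5]
ee_rot: [178.5, 0.8, 61.7]
force: [-6.2, 2.4, 2.2]
gripper_width: 44.2
t 6.08 pos [ 499.2 -293.1   99.5] rot [178.5   0.8  61.7] q [-31.  25. 101.  -1.  53.  -2.] F [-6.2  2.4  2.2] Tz [ 0.53  1.31 -0.02] w 44.2
tool shift cm [0.03 0.01 0.05]
```

```bash
python3 -m jog '[[[0,0,0],0,0],[[0,0,0],0,0]]'; python3 -m jog '[[[0,0,0],-6,0],[[0,0,0],-6,0]]'; python3 -c "
from h import *;to(499.5,-292.9,99)"
```

```text
time_s: 6.32
ee_pos: [497.8, -292.3, 99.4]
ee_rot: [178.8, 0.8, 61.7]
force: [-0.2, 0.1, -0.3]
gripper_width: 40.6
time_s: 6.58
ee_pos: [498.0, -292.4, 99.4]
ee_rot: [178.9, 1.0, 74.0]
force: [-1.6, 0.9, 1.3]
gripper_width: 40.7
t 6.58 pos [ 498.  -292.4   99.4] rot [178.9   1.   74. ] q [-31.  25. 101.  -1.  53. -15.] F [-1.6  0.9  1.3] Tz [ 0.09  0.39 -0.08] w 40.7
tool shift cm [-0.01  0.16  0.04]
```

```bash
cat > t.py <<'E'
from h import *
s=telemetry.state();print("yaw",s["ee_rot"][2].round(1),"Tz",s["torque"][2].round(3),"F",s["force"].round(1),"pos",s["ee_pos"].round(1),"j6",s["qpos"][5].round(1),"w",round(s["gripper_width"],1),"t",s["time_s"])
E
for i in 1 ; do
python3 -m jog '[[[0,0,0],-6,0],[[0,0,0],-6,0]]'>/dev/null; python3 t.py
python3 -m jog '[[[0,0,0],-6,0],[[0,0,0],-6,0]]'>/dev/null; python3 t.py
python3 -m jog '[[[0,0,0],-6,0],[[0,0,0],-6,0]]'>/dev/null; python3 t.py
python3 -m jog '[[[0,0,0],-6,0],[[0,0,0],-6,0]]'>/dev/null; python3 t.py
done
```

```text
yaw 86.4 Tz -0.237 F [-1.7  2.6  1.8] pos [ 498.2 -292.4   99.4] j6 -27.1 w 40.1 t 6.825
yaw 98.7 Tz -0.107 F [-2.3  0.2  1.9] pos [ 498.4 -292.4   99.3] j6 -39.5 w 40.6 t 7.075
yaw 111.1 Tz -0.276 F [-2.4  1.5  1.4] pos [ 498.6 -292.3   99.3] j6 -51.9 w 40.7 t 7.325
yaw 123.4 Tz -0.017 F [-1.7  0.5  0.1] pos [ 498.7 -292.2   99.2] j6 -64.2 w 40.6 t 7.575
```

```bash
python3 -m jog '[[[0,0,0],0,0.65],[[0,0,0],0,0.65],[[0,0,0],10.3,0.65],[[0,0,0],10.3,0.65],[[0,0,0],10.3,0.65],[[0,0,0],10.3,0.65],[[0,0,0],10.3,0.65],[[0,0,0],10.3,0.65],[[0,0,0],0,0.65]]'; python3 -c "
from h import *;to(498.5,-292.4,99.3)"
```

```text
time_s: 8.7
ee_pos: [503.3, -294.5, 99.8]
ee_rot: [177.9, 0.5, 59.0]
force: [0.5, 0.1, -0.6]
gripper_width: 59.3
t 8.7 pos [ 503.3 -294.5   99.8] rot [177.9   0.5  59. ] q [-31.  25. 101.  -1.  52.   0.] F [ 0.5  0.1 -0.6] Tz [-0.06  0.14  0.05] w 59.3
tool shift cm [-0.07 -0.52  0.03]
```

```bash
python3 -m jog '[[[-0.05,-0.5,0.05],0,0.65],[[0,0,0],0,0],[[0,0,0],0,0],[[0,0,0],0,0],[[0,0,0],0,0]]' 20;python3 t.py
python3 -m jog '[[[0,0,0],-6,0],[[0,0,0],-6,0]]'>/dev/null; python3 t.py
python3 -m jog '[[[0,0,0],-6,0],[[0,0,0],-6,0]]'>/dev/null; python3 t.py
python3 -m jog '[[[0,0,0],-6,0],[[0,0,0],-6,0]]'>/dev/null; python3 t.py
python3 -m jog '[[[0,0,0],-6,0],[[0,0,0],-6,0]]'>/dev/null; python3 t.py
python3 -m jog '[[[0,0,0],-6,0],[[0,0,0],-6,0]]'>/dev/null; python3 t.py
```

```text
time_s: 9.32
ee_pos: [497.9, -291.8, 99.0]
ee_rot: [178.0, 0.5, 59.3]
force: [-0.4, -0.2, 0.8]
gripper_width: 41.0
yaw 59.3 Tz 0.032 F [-0.4 -0.2  0.8] pos [ 497.9 -291.8   99. ] j6 -0.2 w 41.0 t 9.325
yaw 71.6 Tz -0.218 F [-0.6  1.2  1.1] pos [ 498.  -291.8   99. ] j6 -12.5 w 40.8 t 9.575
yaw 84.0 Tz -0.002 F [-1.2  0.1  0.2] pos [ 498.1 -291.9   99. ] j6 -24.9 w 40.7 t 9.825
yaw 96.4 Tz -0.134 F [-1.5  1.2  0.9] pos [ 498.2 -291.8   99. ] j6 -37.3 w 40.5 t 10.075
yaw 108.7 Tz -0.036 F [-1.2  0.8  0.2] pos [ 498.3 -291.9   99. ] j6 -49.7 w 40.8 t 10.325
yaw 121.1 Tz -0.174 F [-0.8 -0.2  1.8] pos [ 498.3 -291.8   99. ] j6 -62.1 w 40.2 t 10.575
```

```bash
python3 -m jog '[[[0,0,0],-3,0],[[0,0,0],0,0.65],[[0,0,0],0,0.65],[[0,0,0],10.3,0.65],[[0,0,0],10.3,0.65],[[0,0,0],10.3,0.65],[[0,0,0],10.3,0.65],[[0,0,0],10.3,0.65],[[0,0,0],10,0.65],[[0,0,0],0,0.65]]'; python3 -c "
from h import *;to(498.3,-292.2,99.2)"
```

```text
time_s: 11.82
ee_pos: [500.6, -293.0, 99.3]
ee_rot: [177.6, 0.4, 60.5]
force: [-0.3, -0.4, 0.3]
gripper_width: 59.6
t 11.82 pos [ 500.6 -293.    99.3] rot [177.6   0.4  60.5] q [-31.  24. 102.  -0.  52.  -2.] F [-0.3 -0.4  0.3] Tz [-0.13  0.15  0.04] w 59.6
tool shift cm [-0.05 -0.24 -0.  ]
```

```bash
python3 -m jog '[[[-0.05,-0.25,0],0,0.65],[[0,0,0],0,0],[[0,0,0],0,0],[[0,0,0],0,0],[[0,0,0],0,0]]' 20 >/dev/null;python3 t.py
python3 -m jog '[[[0,0,0],-6,0]]'>/dev/null; python3 t.py
python3 -m jog '[[[0,0,0],-6,0]]'>/dev/null; python3 t.py
python3 -m jog '[[[0,0,0],-6,0]]'>/dev/null; python3 t.py
python3 -m jog '[[[0,0,0],-6,0]]'>/dev/null; python3 t.py
python3 -m jog '[[[0,0,0],-6,0]]'>/dev/null; python3 t.py
python3 -m jog '[[[0,0,0],-6,0]]'>/dev/null; python3 t.py
```

```text
yaw 60.8 Tz 0.001 F [0.1 0.7 0.9] pos [ 497.8 -291.9   99.1] j6 -1.9 w 40.9 t 12.45
yaw 66.9 Tz -0.083 F [-0.3 -0.9  0.7] pos [ 497.8 -291.9   99.1] j6 -8.0 w 40.4 t 12.575
yaw 73.1 Tz 0.04 F [-0.3  0.9  0.8] pos [ 497.9 -292.    99.2] j6 -14.3 w 40.7 t 12.7
yaw 79.3 Tz -0.171 F [-0.6  1.2  1.2] pos [ 497.9 -292.    99.1] j6 -20.4 w 40.7 t 12.825
yaw 85.4 Tz -0.547 F [ 0.  -0.9 -1.7] pos [ 498.1 -292.    99.1] j6 -26.6 w 40.4 t 12.95
yaw 91.5 Tz -0.57 F [ 0.4 -2.6  0.5] pos [ 498.  -291.9   99. ] j6 -32.7 w 40.5 t 13.075
yaw 97.6 Tz -0.584 F [-0.5  0.9 -0.5] pos [ 498.1 -291.8   98.9] j6 -38.8 w 40.8 t 13.2
```

The end stop is found: torque stays at about 0.57 N·m while the pads slip. Now I turn clockwise 30° (6 + 24), release, regrip and turn a further 48°.

```bash
python3 -m jog '[[[0,0,0],6,0]]'>/dev/null; python3 t.py
python3 -m jog '[[[0,0,0],6,0]]'>/dev/null; python3 t.py
python3 -m jog '[[[0,0,0],6,0]]'>/dev/null; python3 t.py
python3 -m jog '[[[0,0,0],6,0]]'>/dev/null; python3 t.py
python3 -m jog '[[[0,0,0],6,0]]'>/dev/null; python3 t.py
python3 -m jog '[[[0,0,0],0,0]]'>/dev/null; python3 t.py
```

```text
yaw 91.5 Tz -0.054 F [1.2 1.1 0.9] pos [ 498.  -291.8   99. ] j6 -32.7 w 40.4 t 13.325
yaw 85.3 Tz 0.143 F [0.5 0.4 1.2] pos [ 497.9 -291.9   98.9] j6 -26.6 w 40.8 t 13.45
yaw 79.2 Tz 0.124 F [0.5 0.2 0.6] pos [ 497.9 -291.8   98.9] j6 -20.4 w 40.7 t 13.575
yaw 73.0 Tz 0.027 F [0.2 0.6 2.1] pos [ 497.9 -291.8   98.9] j6 -14.2 w 40.4 t 13.7
yaw 66.8 Tz -0.029 F [ 2.1 -0.6  0.5] pos [ 497.8 -291.8   98.9] j6 -8.0 w 40.7 t 13.825
yaw 66.9 Tz -0.075 F [ 0.3 -1.   0.7] pos [ 497.8 -291.8   98.9] j6 -8.1 w 41.0 t 13.95
```

```bash
python3 -m jog '[[[0,0,0],0,0.65],[[0,0,0],0,0.65],[[0,0,0],-10,0.65],[[0,0,0],-10,0.65],[[0,0,0],-10,0.65],[[0,0,0],-10,0.65],[[0,0,0],-9,0.65],[[0,0,0],0,0.65]]'>/dev/null; python3 -c "
from h import *;to(498,-292,99)"
```

```text
t 14.95 pos [ 498.9 -292.3   99.2] rot [179.    2.2 117.8] q [-31.  24. 102.  -0.  52. -59.] F [-0.8  0.6 -0.5] Tz [-0.07  0.04  0.01] w 59.1
tool shift cm [ 0.07 -0.06  0.02]
```

```bash
python3 -m jog '[[[0,0,0],0,0],[[0,0,0],0,0],[[0,0,0],0,0],[[0,0,0],0,0]]' 20 >/dev/null;python3 t.py
for i in 1; do
python3 -m jog '[[[0,0,0],6,0]]'>/dev/null; python3 t.py
python3 -m jog '[[[0,0,0],6,0]]'>/dev/null; python3 t.py
python3 -m jog '[[[0,0,0],6,0]]'>/dev/null; python3 t.py
python3 -m jog '[[[0,0,0],6,0]]'>/dev/null; python3 t.py
python3 -m jog '[[[0,0,0],6,0]]'>/dev/null; python3 t.py
python3 -m jog '[[[0,0,0],6,0]]'>/dev/null; python3 t.py
python3 -m jog '[[[0,0,0],6,0]]'>/dev/null; python3 t.py
python3 -m jog '[[[0,0,0],5,0]]'>/dev/null; python3 t.py
python3 -m jog '[[[0,0,0],0,0]]'>/dev/null; python3 t.py
done
```

```text
yaw 117.5 Tz -0.048 F [ 0.2 -0.3 -0.1] pos [ 498.5 -292.5   99.2] j6 -58.7 w 39.9 t 15.45
yaw 111.4 Tz 0.162 F [ 0.1 -0.3  1.8] pos [ 498.4 -292.6   99.2] j6 -52.6 w 40.5 t 15.575
yaw 105.3 Tz 0.149 F [-0.1 -0.8  1. ] pos [ 498.3 -292.6   99.2] j6 -46.4 w 40.9 t 15.7
yaw 99.1 Tz -0.034 F [0.4 0.5 1.8] pos [ 498.1 -292.6   99.2] j6 -40.2 w 40.6 t 15.825
yaw 92.9 Tz -0.023 F [ 0.9 -0.5  1.2] pos [ 498.  -292.6   99.2] j6 -34.0 w 40.4 t 15.95
yaw 86.8 Tz 0.158 F [0.6 0.1 0.2] pos [ 497.9 -292.6   99.1] j6 -27.8 w 40.7 t 16.075
yaw 80.6 Tz 0.059 F [ 1.7 -1.1 -0.3] pos [ 497.8 -292.6   99.1] j6 -21.6 w 40.5 t 16.2
yaw 74.4 Tz 0.0 F [ 1.2 -0.1  1.6] pos [ 497.7 -292.5   99.1] j6 -15.4 w 40.6 t 16.325
yaw 69.3 Tz 0.025 F [-0.2 -0.7  0.4] pos [ 497.6 -292.5   99.1] j6 -10.2 w 40.7 t 16.45
yaw 69.3 Tz -0.254 F [ 1.1 -1.3  0.4] pos [ 497.6 -292.5   99.1] j6 -10.3 w 40.5 t 16.575
```

```bash
python3 -m jog '[[[0,0,0],0,0.7],[[0,0,0],0,0.7],[[0,0,0],0,0.7],[[0,0,-1],0,0.7],[[0,0,-4],0,0.7],[[0,0,-4],0,0.7],[[0,0,0],0,0.7]]' ; python3 -c "
from h import *;to(494,-382.3,175)"
```

```text
time_s: 17.45
ee_pos: [495.7, -289.8, 193.3]
ee_rot: [177.8, 0.9, 69.5]
force: [0.2, 0.4, 0.0]
gripper_width: 63.8
t 17.45 pos [ 495.7 -289.8  193.3] rot [177.8   0.9  69.5] q [-31.  19.  95.  -0.  64. -11.] F [0.2 0.4 0. ] Tz [-0.11  0.05  0.02] w 63.8
tool shift cm [-8.69  3.    2.07]
```

```bash
python3 -m jog '[[[-4.3,1.5,0],0,0],[[-4.3,1.5,0],0,0],[[0,0,0],0,0],[[0,0,2],0,0],[[0,0,0],0,0]]' ; python3 - <<'E'
from h import *
to(494,-382.3,140)
d=grab("top","pics/t4.png");e=grab("scene","pics/s4.png")
cv2.imwrite("pics/m4.png",cv2.resize(e["color"][150:310,230:430],None,fx=3.5,fy=3.5,interpolation=cv2.INTER_CUBIC)[:,:,::-1])
E
```

```text
time_s: 18.08
ee_pos: [493.1, -381.1, 174.0]
ee_rot: [178.0, 0.7, 69.6]
force: [-0.2, -0.0, 0.6]
gripper_width: 16.8
t 18.07 pos [ 493.1 -381.1  174. ] rot [178.    0.7  69.6] q [-39.  24.  90.  -0.  64. -18.] F [-0.2 -0.   0.6] Tz [-0.05  0.13  0.02] w 16.8
tool shift cm [-0.04  0.    3.41]
```

View pics/m4.png

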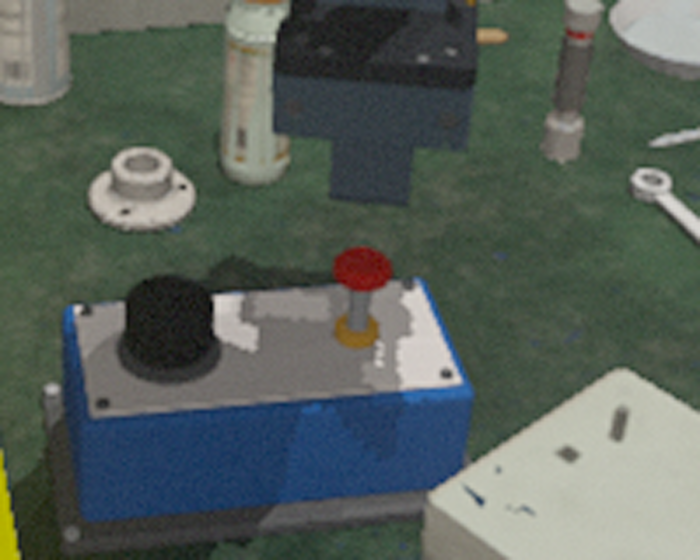

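The picture shows the shut fingertips centred above the red head, with the gauge undisturbed. Now I press in small steps while watching the force.

```bash
python3 -m jog '[[[-0.04,0,1.5],0,0],[[0,0,1.5],0,0],[[0,0,0],0,0]]'>/dev/null; python3 t.py
python3 -m jog '[[[0,0,0.3],0,0]]' >/dev/null; python3 t.py
python3 -m jog '[[[0,0,0.3],0,0]]' >/dev/null; python3 t.py
python3 -m jog '[[[0,0,0.3],0,0]]' >/dev/null; python3 t.py
python3 -m jog '[[[0,0,0.3],0,0]]' >/dev/null; python3 t.py
```

```text
yaw 69.7 Tz -0.003 F [-0.3  0.6  0.5] pos [ 495.7 -382.3  145.2] j6 -18.3 w 0.2 t 18.55
yaw 69.7 Tz 0.0 F [ 0.6 -0.2  0.2] pos [ 496.  -382.5  142.3] j6 -18.3 w 0.3 t 18.675
yaw 69.7 Tz 0.031 F [-0.5  0.8 -0.1] pos [ 496.2 -382.6  139.2] j6 -18.3 w 0.2 t 18.8
yaw 69.7 Tz -0.068 F [ 0.2 -0.6 -0.8] pos [ 496.4 -382.8  136.3] j6 -18.3 w -0.1 t 18.925
yaw 69.7 Tz 0.007 F [-1.2  0.5  3.5] pos [ 496.5 -382.9  133.6] j6 -18.3 w 0.3 t 19.05
```

```bash
python3 -m jog '[[[0,0,0.3],0,0]]' >/dev/null; python3 t.py
python3 -m jog '[[[0,0,0.3],0,0]]' >/dev/null; python3 t.py
python3 -m jog '[[[0,0,0.3],0,0]]' >/dev/null; python3 t.py
python3 -m jog '[[[-0.05,-0.1,0.2],0,0]]' >/dev/null; python3 t.py
python3 -m jog '[[[0,0,0.1],0,0]]' >/dev/null; python3 t.py
python3 -m jog '[[[0,0,0.1],0,0]]' >/dev/null; python3 t.py
```

```text
yaw 69.7 Tz 0.03 F [-2.5  0.8  2.6] pos [ 496.5 -382.9  130.9] j6 -18.3 w 1.1 t 19.175
yaw 69.7 Tz 0.022 F [-0.1  0.2  2.4] pos [ 496.5 -382.9  128.1] j6 -18.3 w 0.4 t 19.3
yaw 69.7 Tz 0.001 F [-1.6  1.8  4.1] pos [ 496.5 -382.9  125. ] j6 -18.3 w 0.7 t 19.425
yaw 69.6 Tz 0.029 F [2.7 3.5 2.6] pos [ 496.3 -383.   123. ] j6 -18.4 w 0.3 t 19.55
yaw 69.6 Tz -0.056 F [-1.5  1.   3.4] pos [ 496.4 -383.   121.9] j6 -18.4 w 0.5 t 19.675
yaw 69.6 Tz 0.034 F [-0.2  1.6  3. ] pos [ 496.4 -383.   120.9] j6 -18.4 w 0.4 t 19.8
```

```bash
python3 -m jog '[[[0,0,0.1],0,0]]' >/dev/null; python3 t.py
python3 -m jog '[[[0,0,0.1],0,0]]' >/dev/null; python3 t.py
python3 -m jog '[[[0,0,0.1],0,0]]' >/dev/null; python3 t.py
python3 -m jog '[[[0,0,0.1],0,0]]' >/dev/null; python3 t.py
```

```text
yaw 69.6 Tz -0.019 F [-0.2  0.4  3.8] pos [ 496.4 -383.   119.8] j6 -18.4 w 0.2 t 19.925
yaw 69.6 Tz -0.0 F [-0.3  1.3  8. ] pos [ 496.4 -383.   118.9] j6 -18.4 w 0.5 t 20.05
yaw 69.6 Tz 0.093 F [-2.5  1.7 10. ] pos [ 496.4 -383.1  118.7] j6 -18.4 w 0.5 t 20.175
yaw 69.6 Tz 0.009 F [-2.7  3.   9.2] pos [ 496.4 -383.1  118.8] j6 -18.4 w 0.4 t 20.3
```

Bottomed at a depth of about 18.3 mm, which matches three clicks (18–19). Now I press a little firmer, to about 15 N.

```bash
python3 -m jog '[[[0,0,0.17],0,0],[[0,0,0.17],0,0]]' >/dev/null; python3 t.py
python3 -m jog '[[[0,0,0.2],0,0],[[0,0,0.2],0,0]]' >/dev/null; python3 t.py
```

```text
yaw 69.6 Tz 0.039 F [-3.  3. 13.] pos [ 496.4 -383.1  118.5] j6 -18.4 w 0.4 t 20.55
yaw 69.6 Tz 0.041 F [-3.3  3.2 13.8] pos [ 496.4 -383.1  118.4] j6 -18.4 w 0.9 t 20.8
```

```bash
python3 -m jog '[[[0,0,0.22],0,0],[[0,0,0.22],0,0]]' >/dev/null; python3 t.py
python3 -m jog '[[[0,0,-0.5],0,0],[[0,0,-3],0,0],[[0,0,-6],0,0],[[0,0,-6],0,0],[[0,-5,0],0,0],[[0,-5,0],0,0],[[0,-5,0],0,0],[[0,0,0],0,0]]' ; python3 - <<'E'
from h import *
d=grab("top","pics/t5.png");e=grab("scene","pics/s5.png")
a=cv2.resize(d["color"][200:320,200:360],None,fx=2.5,fy=2.5,interpolation=cv2.INTER_CUBIC)
b=cv2.resize(e["color"][190:310,225:385],None,fx=2.5,fy=2.5,interpolation=cv2.INTER_CUBIC)
cv2.imwrite("pics/m5.png",np.hstack([a,b])[:,:,::-1])
for z in(97,100,103): print(z,proj(e,[495.5,-382.3,z]))
E
```

```text
yaw 69.6 Tz 0.048 F [-3.3  3.5 14.7] pos [ 496.4 -383.1  118.4] j6 -18.4 w 0.7 t 21.05
time_s: 22.05
ee_pos: [346.3, -327.8, 267.8]
ee_rot: [177.2, 1.2, 69.7]
force: [0.4, -0.3, 1.0]
gripper_width: 0.7
97 [[332.52600801 232.49116688]]
100 [[332.66371937 231.03106259]]
103 [[332.80201236 229.56479153]]
```

View pics/m5.png

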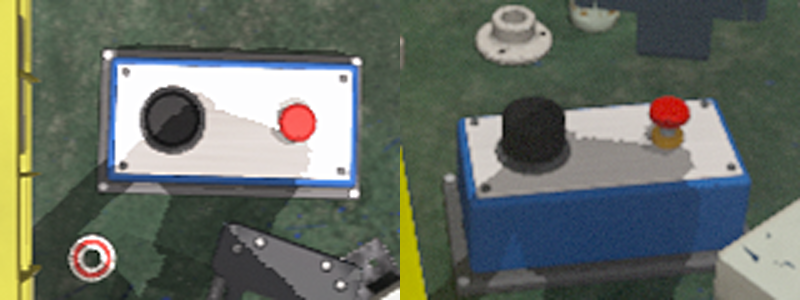

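The picture shows the plunger head low, with its top at scene pixel (332.6,231.5) or z ≈ 99–100 mm. The bearing and hub are unmoved and the robot is clear.

```bash
python3 -c "
from workcell import job_done; print(job_done())"
```

```text
the job is handed in; nothing more can be done
None
```

The gauge is set to three clicks with the plunger down on that step, and the job is handed in (about 22 s on the robot's clock, no verdict reported).

- **Knob to the stop:** I turned it anticlockwise at 20 N grip in three strokes, because a single stroke would have swung the gripper's body into the yellow bin. At the stop the torque held at about 0.57 N·m while the pads slipped.
- **Three clicks:** I turned it clockwise 31°, regripped, then another 48°. The torque showed one click in the first turn and two in the second. One reading at the very end, 0.25 N·m the other way with the arm still, I put down to noise and did not follow up.
- **Plunger:** I pressed it with shut fingers, ending at 14.7 N. It bottomed with its top at about 99.5 mm, which is 18.3 to 18.6 mm of travel. That is within the 18 to 19 mm expected for three clicks.
- **Last pictures:** they put the plunger head at about 99 to 100 mm, still down, with the arm clear. The bearing and hub looked unmoved. I did not look at the plug gauge closely at the end, but the arm never touched down near it.

No check failed. The tool drifted up to about 3° off vertical in places, with no visible effect.

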